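# Square up the screw eye with the turning rod

### The job

The screw eye with the closed loop has been left askew on its plywood block. Pick up the turning rod by its aluminium handle, slide its steel rod through the loop and screw the eye clockwise (seen from above) until the opening of the loop looks straight along the long side of its block. Then draw the rod back out and lay it down flat on the bench without dropping it; leave the other block, with the open cup hook, alone.

Things in the scene. Friction and masses are not known exactly. Their poses are not given: they have to be found in the camera images.
- turning_rod: Tool lying on the bench, 170 mm, about 140 g: aluminium bar handle 80 long, 20 wide, 24 mm high; a steel rod, 12 mm diameter, sticks out of one end, level. Origin: centre of the handle's underside (height 0 at the start), x towards the rod's tip, z up. Handle x -40 to 40 mm; rod x 40 to 130 mm, its axis 12 mm above the underside, the last 15 mm tapering to 6 mm. Balances on its handle.
- eye_hole (a point): Centre of the closed upright loop of the steel screw eye, 59 mm above the bench. Loop: hole 24 mm, outside 34 mm in diameter, 18 mm long along the hole. x: level, along the hole (open both ways); z: up, the axis the eye turns on. The eye stands in the middle of a fixed birch plywood block 90 mm long, 60 wide, 30 high.
- screw_eye (a joint): Turn of the eye, rad, growing clockwise from above. 0: hole along the block's long side (the aim). Starts -1.1 to -0.7 (40 to 63 degrees short); range -1.7 to 1.2. Stiff (0.1 N m), stays where left, does not rise or sink. The rod swings freely about 30 degrees either way in the loop before it turns the eye, so swing it that much farther; it can swing back freely too.
- hook_block: Bystander: an equal plywood block (90 x 60 x 30 mm, fixed) with an open cup hook of steel wire instead of the closed eye, its top 77 mm above the bench. Origin: centre of the block's underside, x along its long side. The two blocks stand side by side, one left and one right, in either order. Not to be touched.
Not all that is in view belongs to the job. What is shaped like the part that bears eye_hole but turquoise is not meant.

How it is judged:
On the way, in this order (a step that is already met when the one before it is completed fails the run):
1. the steel rod is through the loop of the screw eye, which is still askew (x of eye_hole in the frame of turning_rod between 0.045 and 0.12 m and y of eye_hole in the frame of turning_rod between -0.011 and 0.011 m and z of eye_hole in the frame of turning_rod between 0 and 0.024 m and value of joint screw_eye below -0.35 rad), for 0.1 s.
2. the eye has been turned clockwise until its hole looks along the block, within 15 degrees, with the rod still through the loop (x of eye_hole in the frame of turning_rod between 0.045 and 0.12 m and y of eye_hole in the frame of turning_rod between -0.011 and 0.011 m and z of eye_hole in the frame of turning_rod between 0 and 0.024 m and value of joint screw_eye between -0.26 and 0.26 rad), for 0.1 s.
At the end, for the whole second after the job is handed in: The hole of the screw eye looks along the long side of its block within 15 degrees, at rest; the turning rod is out of the loop and lies still on the bench, level within 8 degrees, its origin under 30 mm high and over 50 mm from the eye's axis (value of joint screw_eye between -0.26 and 0.26 rad and velocity of joint screw_eye between -0.05 and 0.05 rad/s and horizontal distance between turning_rod and eye_hole above 0.05 m and height (world z) of turning_rod between -0.005 and 0.03 m and angle between turning_rod's own x axis and vertical between 1.4208 and 1.7208 rad and not (x of eye_hole in the frame of turning_rod between 0.045 and 0.12 m and y of eye_hole in the frame of turning_rod between -0.011 and 0.011 m and z of eye_hole in the frame of turning_rod between 0 and 0.024 m) and linear speed of turning_rod below 0.02 m/s); the robot touches nothing.
It fails at once if the cup hook or its block is pushed with more than 4 N (contact force between anything else and hook_block above 4 N).
It fails at once if the turning rod is dropped (falls faster than 0.6 m/s out of the fingers) (linear speed of turning_rod above 0.6 m/s and contact force between the fingers and turning_rod below 0.3 N).
It also fails if it takes over 58 s, if anything falls off the work surface, if the arm or the gripper's body presses on something with over 40 N, if the wrist force passes 120 N, or if a joint passes its speed limit or range.

### The arm

A 6-joint arm with a two-finger parallel gripper is mounted at the origin on the work surface. World frame = base frame: x ahead of the robot, y to its left, z up, the work surface at z = 0. Lengths are in m, angles in rad, forces in N, time in s.
With the tool pointing down it reaches from about 0.375 to 0.975 m from the base axis. Payload 3.8 kg.
Tool frame: the origin (TCP) lies on the centre line of the jaws, within the pads' length; the fingertips stand 14 mm ahead of it and the grasp point (between the pads) lies 5 mm behind it; z points along the fingers, y is the line along which they close (so a half turn about z gives the same grasp; the last joint's range is limited). The gripper opens to 85 mm and grips with 20 to 120 N. Pads are 22 mm wide; open, the fingers measure 114 mm over their backs; the gripper's body (76 mm by 85 mm) begins 54 mm behind the grasp point. The pads swing forward as they close: fully open they stand 13 mm farther back than shut.
Start: joints at [-1.164, 0.264, 1.604, -0, 1.274, -0.037], TCP at [0.29, -0.61, 0.245] pointing down, gripper open.
Joint ranges: [-2.63, 2.63], [-0.94, 2.18], [0.31, 2.57], [-1.31, 4.45], [0, 2.66], [-2.55, 2.55]. Speed limits (rad/s): [2.57, 2.57, 3.14, 3.14, 3.14, 3.14].

### API

Orientations are given as a rotation vector (axis times angle).
In Python, from workcell import bot, eyes, spot_in gives the robot as it stands.
- The arm moves only by the tool carry_out, never from a script. Its argument "series" is text: rows parted by semicolons, each of 4 numbers parted by spaces: the shift along the world's x, y, z in m, then the turn about the world's z in degrees. In form: tx ty tz roll; .... A call has 1 to 20 rows; each row shifts and turns the commanded pose from where the row before left it; what a row does not reach is not made up. A row lasts 1/8 s, in which the tool goes at most 62.5 mm and 10.7 degrees, less where a joint would pass 70% of its speed; a pose out of reach is approached as far as the arm can. A call is refused whole if a number of a shift passes 0.0625 or a number of a turn 10.7, either way. A call with a gripper value outside its range is refused whole. "jaw" is the gripper command: -1 is shut, 1 is fully open, values between are in proportion, set as the call begins (left out, the last holds). The fingers move at their own pace and stop on an object; "grip_force" is the grip in N (left out, the last holds). Time passes only in rows, so rows that do not move let the fingers close. It gives the time, the measured TCP pose, the force, the opening and the grip force at its end, in the units of the state.
- bot.read_state(): the state, without advancing time (a new reading comes with each control period).
- eyes.read_camera(name): name is "scene" or "top" or "wrist"; returns (picture, depth): 420x560x3 uint8, blue, green, red; 420x560 float32, m along the optical axis (not along the pixel's ray), 0 where there is no reading.
- eyes.get_calibration(name): a dict with "K" (3x3 intrinsics, pixels), "position" and "rotation" of the camera in the world; the wrist camera has in their place "T_tool_cam" (4x4, takes a point from camera to tool coordinates, whose origin is the TCP and whose axes are the flange's). Camera axes: x right, y down, z forward; pixel columns grow to the right and rows downward; lengths in m; the calibration is good to about 2 mm. A picture is of the moment at which its call begins: read the wrist's pose just before it. get_calibration takes no time and is no camera call.
- bot.finish_job(): hands the job in; it is judged then, once.
Trained networks look in the newest picture that a camera, given by its name, has taken for a name from the list of things; names that differ only in an ending like _2 or _b are one class to them, and where a whole thing is asked for, a point or a joint stands for the part that bears it (a point fixed in the world has none). Each returns a list of dicts, best first, with "score" (0 to 1); they miss things now and then, are a little off and sometimes report something else, mostly with a low value. They report only what shows in the picture. A call takes as long as a camera call. They do not tell look-alikes from the thing itself.
- spot_in(camera, target): "rect" ([centre column, centre row, width, height] in pixels, round what is visible of it).
The state is a dict: "time": time; "q": joint angles; "joint_vel": joint speeds; "joint_torque": joint torques, N m; "tool_pos": TCP position; "tcp_rot": TCP orientation; "wrist_force": force on the tool from outside, world axes, zero at the start; "torque": the same for the moment, N m; "width": opening from 0.0 (shut) to 1.0 (fully open); "grip_force": force on a finger pad.
Only numpy, scipy, OpenCV 4.12 (cv2) and the standard library are available. Lean on these libraries where they do the work, as an engineer would, in place of code of your own. Each camera call takes 0.05 s, during which the arm holds its last target. There are 200 camera calls.

## Working session

There is one attempt and no reset: what is moved stays moved. The work goes in short steps, Python scripts to look and compute and a tool call to move; the robot and the scene stay as the last step left them, time stands still between calls to the robot, and variables do not carry over. Pictures are saved under pics/ and viewed, at most 10 in all, crops included, and the job is handed in when it is done.

Besides the shell and the picture viewer there is one more tool, called after "Call:" by a JSON object that holds its "api" and its "payload". carry_out: Moves the arm, as the interface text tells. Its arguments: {"type":"object","properties":{"series":{"type":"string"},"jaw":{"type":"number"},"grip_force":{"type":"number"}},"required":["series"]}

```bash
mkdir -p pics; cat > h.py <<'E'
import numpy as np, cv2
from workcell import bot, eyes, spot_in
def cloud(n):
    im,d=eyes.read_camera(n); c=eyes.get_calibration(n); K=np.array(c["K"])
    v,u=np.mgrid[:d.shape[0],:d.shape[1]]
    P=np.stack([(u-K[0,2])/K[0,0]*d,(v-K[1,2])/K[1,1]*d,d],-1)
    if "position" in c: P=P@np.array(c["rotation"]).T+np.array(c["position"])
    else:
        from scipy.spatial.transform import Rotation as R
        s=bot.read_state();T=np.array(c["T_tool_cam"]);P=P@T[:3,:3].T+T[:3,3]
        P=P@R.from_rotvec(s["tcp_rot"]).as_matrix().T+np.array(s["tool_pos"])
    P[d==0]=np.nan
    return im,P
E
python3 - <<'E'
from h import *
for n in("top","scene"):
    im,P=cloud(n); cv2.imwrite(f"pics/{n}0.png",im); np.save(n+".npy",P)
    for t in("turning_rod","eye_hole","screw_eye","hook_block"):
        for r in spot_in(n,t)[:3]:
            u,v=map(int,r["rect"][:2]); print(n,t,np.round(r["rect"]),round(r["score"],2),P[v,u].round(3))
print(bot.read_state()["tcp_rot"],bot.read_state()["time"])
E
```

```text
Traceback (most recent call last):
  File "h.py", line 7, in cloud
    if "position" in c: P=P@np.array(c["rotation"]).T+np.array(c["position"])
                          ~~~~~~~~~~~~~~~~~~~~~~~~~~~^~~~~~~~~~~~~~~~~~~~~~~~
ValueError: operands could not be broadcast together with shapes (420,560) (3,)
```

Rotation is a rotation vector; convert it.

```bash
sed -i 's/^import numpy as np, cv2/import numpy as np, cv2\nfrom scipy.spatial.transform import Rotation as R/; s/np.array(c\["rotation"\])/R.from_rotvec(c["rotation"]).as_matrix()/; /^        from scipy/d' h.py
python3 - <<'E'
from h import *
for n in("top","scene"):
    im,P=cloud(n); cv2.imwrite(f"pics/{n}0.png",im); np.save(n+".npy",P)
    for t in("turning_rod","eye_hole","screw_eye","hook_block"):
        for r in spot_in(n,t)[:3]:
            u,v=map(int,r["rect"][:2]); print(n,t,np.round(r["rect"]),round(r["score"],2),P[v,u].round(3))
print(bot.read_state()["tcp_rot"],bot.read_state()["time"])
E
```

```text
top turning_rod [265. 259.  95.  50.] 0.64 [0.46  0.037 0.016]
top eye_hole [302. 132.  24.  22.] 0.81 [ 0.653 -0.029  0.076]
top eye_hole [381. 158.  21.  21.] 0.53 [ 0.607 -0.148  0.075]
top screw_eye [380. 157.  23.  23.] 0.71 [ 0.609 -0.146  0.074]
top screw_eye [303. 132.  23.  18.] 0.52 [ 0.652 -0.029  0.076]
top hook_block [193. 156.  44.  58.] 0.87 [0.632 0.15  0.034]
scene turning_rod [346. 224.  49.  91.] 0.58 [0.464 0.043 0.018]
scene eye_hole [199. 249.  28.  37.] 0.73 [ 0.664 -0.013  0.068]
scene eye_hole [178. 186.  21.  32.] 0.7 [ 0.612 -0.151  0.049]
scene screw_eye [198. 246.  28.  35.] 0.79 [ 0.664 -0.015  0.072]
scene screw_eye [181. 183.  24.  33.] 0.67 [ 0.605 -0.152  0.048]
scene hook_block [310. 351.  92.  91.] 0.6 [0.642 0.162 0.03 ]
[-3.06454191e+00 -6.91378405e-01 -1.12507177e-05] 0.55
```

View pics/top0.png

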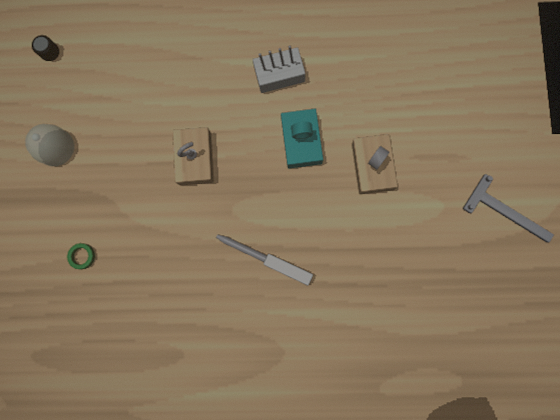

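View pics/scene0.png

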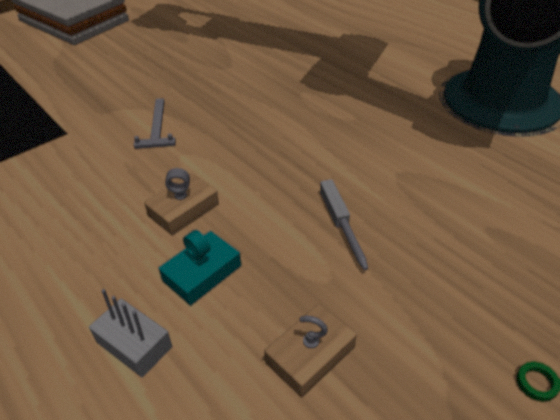

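The top view shows the rod tool (handle about (290,269), tip at (218,237)), the wanted eye on plywood at (380,157), the turquoise decoy at (302,132) and the hook block at (193,156). Next I'll measure the geometry.

```bash
python3 - <<'E'
from h import *
P=np.load("top.npy"); 
def reg(c,r): return P[r[0]:r[1],c[0]:c[1]].reshape(-1,3)
def rect(Q,n):
    (c,s,a)=cv2.minAreaRect((Q[:,:2]*1000).astype(np.float32)); b=cv2.boxPoints((c,s,a)); print(n,len(Q),np.round(c,1),np.round(s,1),round(a,1),b.round(0).tolist(),"zmed",np.median(Q[:,2]).round(4))
T=reg((200,330),(225,300)); T=T[~np.isnan(T[:,0])]
print("table z",np.median(T[:,2]))
z0=np.median(T[:,2])
t=T[T[:,2]>z0+.007]; m=t[:,:2].mean(0); ax=np.linalg.svd(t[:,:2]-m,full_matrices=0)[2][0]; ax*=np.sign(ax[1])
rect(t,"tool"); h=t[t[:,2]>z0+.0195]; rect(h,"handle"); print("axis deg",np.degrees(np.arctan2(ax[1],ax[0])))
s=(h[:,:2]-m)@ax; print("tool s",np.sort((t[:,:2]-m)@ax)[[0,3,-4,-1]], "h s", np.sort(s)[[0,3,-4,-1]],m)
for n,c,r in(("eye",(345,405),(125,200)),("hook",(165,220),(120,190)),("decoy",(275,330),(100,172))):
    E=reg(c,r);E=E[~np.isnan(E[:,0])]
    b=E[(E[:,2]>z0+.025)&(E[:,2]<z0+.036)]; rect(b,n+" block")
    for zz in(.045,.055,.065):
        e=E[E[:,2]>z0+zz]; rect(e,n+f" loop{zz}")
    print("ztop",E[:,2].max())
S=np.load("scene.npy");E=S[160:208,160:200].reshape(-1,3);E=E[~np.isnan(E[:,0])]
for zz in(.045,.055,.065):
    e=E[(E[:,2]>zz)&(E[:,2]<.09)]; rect(e,f"scene loop{zz}")
E
python3 - <<'E'
import cv2
a=cv2.imread("pics/top0.png")[120:205,340:410]; b=cv2.imread("pics/scene0.png")[160:235,140:225]
cv2.imwrite("pics/c.png",cv2.hconcat([cv2.resize(a,(395,480),interpolation=2),cv2.resize(b,(400,480),interpolation=2)]))
E
```

```text
table z -0.00041788304530987475
tool 1008 [462.9  38.4] [169.4  20. ] 63.7 [[416.0, -33.0], [434.0, -42.0], [509.0, 110.0], [491.0, 119.0]] zmed 0.0223
handle 636 [459.3  31.2] [153.4  20. ] 63.7 [[416.0, -33.0], [434.0, -42.0], [502.0, 96.0], [484.0, 104.0]] zmed 0.0234
axis deg 63.748597129629196
tool s [-0.07129405 -0.07092473  0.09650409  0.0981271 ] h s [-0.07129405 -0.07092473  0.0506992   0.08209194] [0.45683612 0.02639002]
eye block 1752 [ 612.8 -148. ] [91.3 60.9] 5.3 [[565.0, -122.0], [570.0, -183.0], [661.0, -174.0], [655.0, -113.0]] zmed 0.0296
eye loop0.045 255 [ 612.6 -147.8] [17.9 34.2] 52.2 [[594.0, -144.0], [621.0, -165.0], [632.0, -151.0], [605.0, -130.0]] zmed 0.0728
eye loop0.055 255 [ 612.6 -147.8] [17.9 34.2] 52.2 [[594.0, -144.0], [621.0, -165.0], [632.0, -151.0], [605.0, -130.0]] zmed 0.0728
eye loop0.065 228 [ 612.4 -147.6] [17.9 31.7] 52.4 [[594.0, -145.0], [619.0, -164.0], [630.0, -150.0], [605.0, -131.0]] zmed 0.0733
ztop 0.07717133370297335
hook block 1755 [634.9 153.6] [90.7 60.6] 3.3 [[588.0, 181.0], [591.0, 121.0], [682.0, 126.0], [678.0, 186.0]] zmed 
[... 637 characters left out ...]
 -12.0]] zmed 0.0708
decoy loop0.055 254 [660.6 -29.3] [19.  33.2] 5.9 [[649.0, -14.0], [653.0, -47.0], [672.0, -45.0], [668.0, -12.0]] zmed 0.0722
decoy loop0.065 221 [660.6 -29.1] [18.7 31.2] 5.5 [[650.0, -14.0], [653.0, -46.0], [671.0, -44.0], [668.0, -13.0]] zmed 0.073
ztop 0.07783329314408793
scene loop0.045 469 [ 612.4 -146.6] [20.9 33.7] 52.1 [[593.0, -145.0], [619.0, -165.0], [632.0, -149.0], [606.0, -128.0]] zmed 0.0648
scene loop0.055 305 [ 612.7 -146.2] [19.6 33.7] 52.6 [[593.0, -144.0], [620.0, -164.0], [632.0, -149.0], [605.0, -128.0]] zmed 0.0722
scene loop0.065 233 [ 612.1 -145.8] [19.6 31.5] 52.6 [[594.0, -144.0], [619.0, -163.0], [631.0, -148.0], [606.0, -128.0]] zmed 0.0738
```

View pics/c.png

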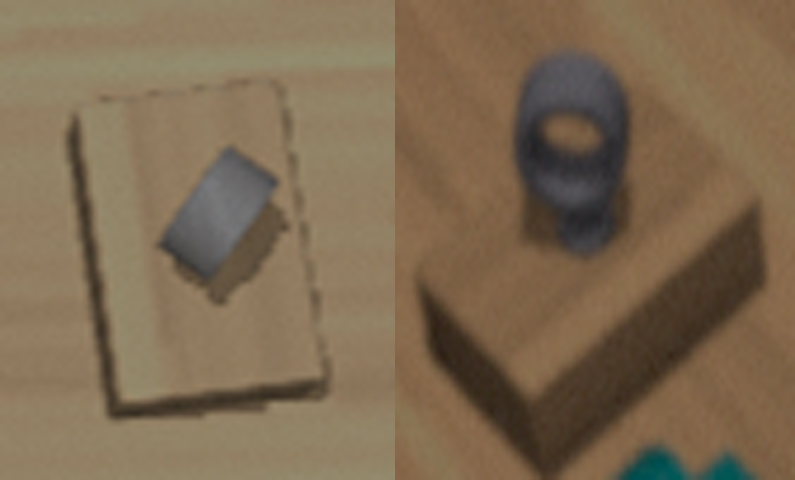

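The crop shows the loop at roughly (380,157), askew on its block. Its hole lies at 52° and the block's long side at 5°, so it needs 47° clockwise. The rod points at 63.7°, with the handle centre near (0.443, -0.002). I'll grasp 10 mm forward of the handle centre.

Call:
{"api": "carry_out", "payload": {"series": "0.013 0.0515 -0.01 3.2;0.013 0.0515 -0.01 3.2;0.013 0.0515 -0.01 3.2;0.013 0.0515 -0.01 3.2;0.013 0.0515 -0.01 3.2;0.013 0.0515 -0.01 3.2;0.013 0.0515 -0.01 3.2;0.013 0.0515 -0.01 3.2;0.013 0.0515 -0.01 3.2;0.013 0.0515 -0.01 3.2;0.013 0.0515 -0.01 3.2;0.0145 0.0508 -0.01 3.1;0 0 0 0;0 0 0 0", "jaw": 0.2}}

```text
time: 2.3
tool_pos: [0.4473, 0.0076, 0.1254]
tcp_rot: [2.667, 1.659, -0.0]
wrist_force: [0.3, -1.0, -0.4]
width: 0.603
grip_force: 0.0
```

Call:
{"api": "carry_out", "payload": {"series": "0 0 -0.025 0;0 0 -0.025 0;0 0 -0.02 0;0 0 -0.015 0;0 0 -0.012 0;0 0 -0.011 0;0 0 0 0;0 0 0 0"}}

```text
time: 3.3
tool_pos: [0.4478, 0.0077, 0.0176]
tcp_rot: [2.668, 1.658, 0.001]
wrist_force: [0.4, -0.8, -0.4]
width: 0.597
grip_force: 0.0
```

Call:
{"api": "carry_out", "payload": {"series": "0 0 0 0;0 0 0 0;0 0 0 0;0 0 0 0;0 0 0 0;0 0 0 0", "jaw": -1, "grip_force": 80}}

```text
time: 4.05
tool_pos: [0.4481, 0.0077, 0.018]
tcp_rot: [2.667, 1.658, 0.002]
wrist_force: [-0.4, -0.4, 5.7]
width: 0.217
grip_force: 80.4
```

Call:
{"api": "carry_out", "payload": {"series": "0 0 0.012 0;0 0 0.02 0;0 0 0.015 0;0 -0.025 0 -1;0 -0.035 0 -1.5;0 -0.04 0 -1.5;0 -0.04 0 -1.5;0 -0.04 0 -1.5;0 -0.04 0 -1.5;0 -0.034 0 -1.5;0 -0.02 0 -1.5;0.02 0 0 0;0.02 0 0 0;0.015 0 0 0;0 0 0 0;0 0 0 0"}}

```text
time: 6.05
tool_pos: [0.502, -0.2655, 0.0639]
tcp_rot: [-2.819, -1.384, 0.001]
wrist_force: [-0.8, -0.2, -0.8]
width: 0.214
grip_force: 79.5
```

```bash
cat > m.py <<'E'
from h import *
import sys
im,P=cloud("top"); cv2.imwrite("pics/m_top.png",im)
s=bot.read_state(); g=np.array(s["tool_pos"]); r=s["tcp_rot"]; yaw=2*np.arctan2(r[1],r[0]); u=np.array([np.cos(yaw),np.sin(yaw)]); n=np.array([-u[1],u[0]])
print("t",s["time"],"tcp",g.round(4),"yaw",np.degrees(yaw).round(2))
for cam in ("top","scene"):
    if cam=="scene": im,P=cloud("scene"); cv2.imwrite("pics/m_scene.png",im)
    Q=P.reshape(-1,3); Q=Q[~np.isnan(Q[:,0])]; d=Q[:,:2]-g[:2]; a=d@u; b=d@n
    k=(a>.04)&(a<.13)&(abs(b)<.012)&(Q[:,2]>.042)&(Q[:,2]<.09)
    for lo in np.arange(.04,.125,.01):
        kk=k&(a>lo)&(a<lo+.01)
        if kk.sum()>5: print(cam,lo.round(3),kk.sum(),"b",(b[kk].min()*1e3).round(1),(b[kk].max()*1e3).round(1),"ztop",np.percentile(Q[kk,2],95).round(4))
    E=Q[(np.hypot(Q[:,0]-.6126,Q[:,1]+.1478)<.021)&(Q[:,2]>.068)&(Q[:,2]<.09)]
    if len(E)>20: print(cam,"loop",[np.round(x,1) for x in cv2.minAreaRect((E[:,:2]*1000).astype(np.float32))])
e=np.array([.6126,-.1475])-g[:2]; print("eye rel tool: along",(e@u).round(4),"across",(e@n).round(4))
E
python3 m.py
```

```text
t 6.1 tcp [ 0.5018 -0.2656  0.0639] yaw -307.73
top 0.04 53 b -6.1 5.5 ztop 0.0644
top 0.05 53 b -6.1 5.4 ztop 0.0634
top 0.06 53 b -6.5 5.8 ztop 0.0648
top 0.07 51 b -5.7 5.6 ztop 0.0645
top 0.08 53 b -6.4 5.3 ztop 0.0647
top 0.09 50 b -5.8 5.4 ztop 0.0648
top 0.1 49 b -5.5 5.4 ztop 0.0645
top 0.11 33 b -4.8 3.2 ztop 0.0622
top loop [array([ 612.5, -147.7]), array([17.8, 28.2]), np.float64(52.4)]
scene 0.04 31 b -5.0 6.4 ztop 0.0652
scene 0.05 27 b -4.2 6.5 ztop 0.0652
scene 0.06 29 b -5.2 6.0 ztop 0.0653
scene 0.07 35 b -4.4 6.5 ztop 0.065
scene 0.08 29 b -4.8 6.1 ztop 0.0646
scene 0.09 36 b -4.3 6.5 ztop 0.0653
scene 0.1 40 b -5.5 6.5 ztop 0.0654
scene 0.11 35 b -2.9 5.9 ztop 0.0631
scene 0.12 7 b -1.2 3.7 ztop 0.0621
scene loop [array([ 612.1, -146.1]), array([19.5, 28.9]), np.float64(49.9)]
eye rel tool: along 0.1612 across -0.0154
```

Call:
{"api": "carry_out", "payload": {"series": "0.006 -0.0047 0 0;0.0062 -0.0047 0 0;0 0 0 0;0.006 0.0078 0 0;0.006 0.0078 0 0;0.006 0.0078 0 0;0.006 0.0078 0 0;0.006 0.0078 0 0;0 0 0 0"}}

```text
time: 7.28
tool_pos: [0.5451, -0.236, 0.0643]
tcp_rot: [2.82, 1.384, 0.0]
wrist_force: [-0.3, -0.4, -1.5]
width: 0.212
grip_force: 79.5
```

```bash
python3 m.py | grep -v "0.0[4-9] "; python3 - <<'E'
import cv2
a=cv2.imread("pics/m_top.png")[120:220,330:430]; b=cv2.imread("pics/m_scene.png")[140:240,140:240]
cv2.imwrite("pics/d.png",cv2.resize(cv2.hconcat([a,b]),(800,400),interpolation=2))
E
```

```text
t 7.325 tcp [ 0.5448 -0.2363  0.0643] yaw 52.29
top 0.1 88 b -12.0 11.6 ztop 0.0765
top 0.11 98 b -11.6 11.8 ztop 0.0765
top loop [array([ 612.2, -147.4]), array([17.7, 28.7]), np.float64(51.5)]
scene 0.1 83 b -11.9 11.2 ztop 0.077
scene 0.11 211 b -11.9 12.0 ztop 0.0769
scene 0.12 100 b -11.9 12.0 ztop 0.0763
scene loop [array([ 612.3, -145.4]), array([20.4, 29.1]), np.float64(57.5)]
eye rel tool: along 0.1117 across 0.0007
```

View pics/d.png

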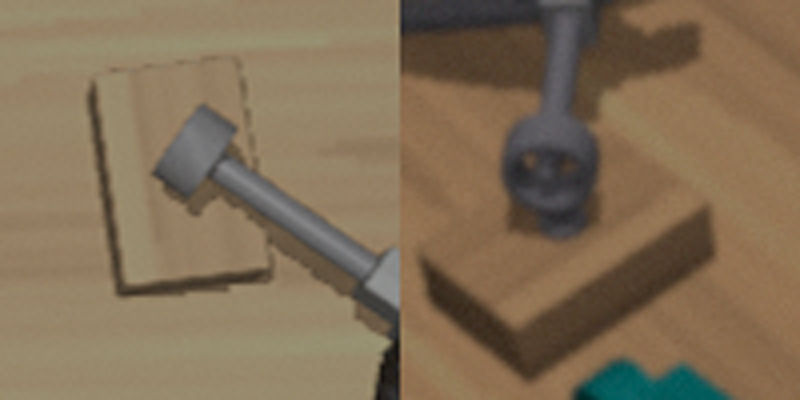

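The rod tip is centred inside the loop (about (190,150) left, (550,165) right in the crop). I'll push on 36 mm.

Call:
{"api": "carry_out", "payload": {"series": "0.0055 0.0073 0 0;0.0055 0.0073 0 0;0.0055 0.0073 0 0;0.0055 0.0073 0 0;0 0 0 0;0 0 0 0;0 0 0 0"}}

```text
time: 8.25
tool_pos: [0.5663, -0.2077, 0.0642]
tcp_rot: [-2.821, -1.382, 0.0]
wrist_force: [-0.3, 0.3, -0.7]
width: 0.209
grip_force: 79.5
```

```bash
python3 m.py | egrep "loop|tcp|eye"; python3 - <<'E'
from h import *
s=bot.read_state(); g=np.array(s["tool_pos"])[:2]; r=s["tcp_rot"]; y=np.degrees(2*np.arctan2(r[1],r[0]))
c=np.array([.6124,-.1472]); d=g-c; p=g.copy();rows=[]
# swing clockwise about the eye, 7 deg rows
for k in range(1,13):
    a=np.radians(-7*k); q=c+np.array([[np.cos(a),-np.sin(a)],[np.sin(a),np.cos(a)]])@d
    rows.append("%.4f %.4f 0 -7"%tuple(q-p)); p=q
print(y,d,";".join(rows))
E
```

```text
t 8.3 tcp [ 0.5663 -0.2077  0.0643] yaw -307.79
top loop [array([ 612. , -147.3]), array([17.7, 29.2]), np.float64(51.9)]
scene loop [array([ 612. , -145.9]), array([21.1, 29.1]), np.float64(53.6)]
eye rel tool: along 0.0759 across 0.0003
-307.7934709934079 [-0.04607306 -0.06054448] -0.0070 0.0061 0 -7;-0.0062 0.0069 0 -7;-0.0054 0.0076 0 -7;-0.0044 0.0082 0 -7;-0.0034 0.0087 0 -7;-0.0023 0.0090 0 -7;-0.0012 0.0092 0 -7;-0.0000 0.0093 0 -7;0.0011 0.0092 0 -7;0.0022 0.0090 0 -7;0.0033 0.0087 0 -7;0.0043 0.0082 0 -7
```

Call:
{"api": "carry_out", "payload": {"series": "-0.007 0.0061 0 -7;-0.0062 0.0069 0 -7;-0.0054 0.0076 0 -7;-0.0044 0.0082 0 -7;0 0 0 0;-0.0034 0.0087 0 -7;0 0 0 0;-0.0023 0.009 0 -7;0 0 0 0;-0.0012 0.0092 0 -7;0 0 0 0;0 0.0093 0 -7;0 0 0 0;0 0 0 0"}}

```text
time: 10.1
tool_pos: [0.5366, -0.1428, 0.0643]
tcp_rot: [-3.14, 0.097, 0.0]
wrist_force: [0.2, 2.9, -1.5]
width: 0.215
grip_force: 79.6
```

```bash
python3 m.py | egrep "loop|tcp|eye"
```

```text
t 10.15 tcp [ 0.5366 -0.1427  0.0642] yaw 356.39
scene loop [array([ 612.2, -145.6]), array([19.9, 28.6]), np.float64(29.4)]
eye rel tool: along 0.0761 across 0.0
```

Call:
{"api": "carry_out", "payload": {"series": "0.0011 0.0092 0 -7;0 0 0 0;0.0022 0.009 0 -7;0 0 0 0;0.0033 0.0087 0 -7;0 0 0 0;0 0 0 0"}}

```text
time: 11.08
tool_pos: [0.5432, -0.1158, 0.0643]
tcp_rot: [-3.069, 0.67, -0.0]
wrist_force: [-0.2, 3.8, -2.4]
width: 0.213
grip_force: 79.5
```

```bash
python3 m.py | egrep "loop|tcp|eye"; python3 - <<'E'
import cv2
a=cv2.imread("pics/m_top.png")[100:240,320:460]; b=cv2.imread("pics/m_scene.png")[140:240,140:240]
cv2.imwrite("pics/e.png",cv2.hconcat([cv2.resize(x,(400,400),interpolation=2) for x in(a,b)]))
E
```

```text
t 11.125 tcp [ 0.5432 -0.1158  0.0643] yaw 335.34
scene loop [array([ 612.5, -146.1]), array([18.7, 31.5]), np.float64(8.1)]
eye rel tool: along 0.0763 across 0.0001
```

View pics/e.png

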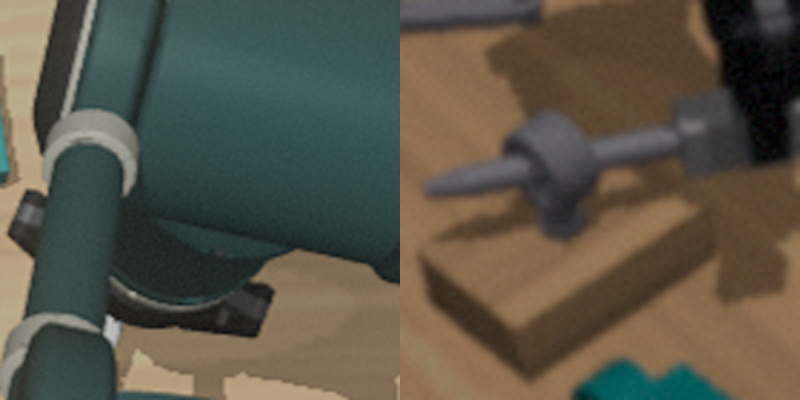

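Call:
{"api": "carry_out", "payload": {"series": "0.0014 0.003 0 -2.5;0 0 0 0;0 0 0 0;-0.0014 -0.003 0 2.5;-0.0033 -0.0087 0 7;-0.0022 -0.009 0 7;-0.0011 -0.0092 0 7;0 -0.0093 0 7;0 0 0 0;0 0 0 0"}}

```text
time: 12.42
tool_pos: [0.5367, -0.1522, 0.0644]
tcp_rot: [3.14, 0.085, 0.001]
wrist_force: [0.5, -0.4, -1.7]
width: 0.211
grip_force: 79.5
```

```bash
python3 m.py | egrep "loop|tcp|eye"
```

```text
t 12.475 tcp [ 0.5366 -0.1519  0.0644] yaw 3.14
top loop [array([ 611.6, -138.5]), array([17.7,  8.9]), np.float64(9.4)]
scene loop [array([ 612.2, -144.5]), array([18.2, 27.7]), np.float64(6.2)]
eye rel tool: along 0.0761 across 0.0003
```

Call:
{"api": "carry_out", "payload": {"series": "-0.0125 -0.0007 0 0;-0.0125 -0.0007 0 0;-0.0125 -0.0007 0 0;-0.0125 -0.0007 0 0;-0.0125 -0.0007 0 0;-0.0125 -0.0007 0 0;0 0 0 0;0 0 0 0"}}

```text
time: 13.52
tool_pos: [0.4621, -0.1562, 0.0645]
tcp_rot: [3.14, 0.088, 0.002]
wrist_force: [0.1, 0.0, -1.2]
width: 0.212
grip_force: 79.5
```

```bash
python3 m.py | egrep "loop|tcp|eye|scene"
```

```text
t 13.575 tcp [ 0.4622 -0.1562  0.0646] yaw 3.22
top loop [array([ 612.4, -147.4]), array([18.2, 28.1]), np.float64(5.1)]
scene 0.04 45 b -4.3 7.4 ztop 0.0659
scene 0.05 49 b -3.2 7.9 ztop 0.0658
scene 0.06 46 b -3.8 7.0 ztop 0.0662
scene 0.07 49 b -3.0 7.2 ztop 0.0657
scene 0.08 50 b -2.2 9.1 ztop 0.0658
scene 0.09 51 b -2.1 6.7 ztop 0.066
scene 0.1 55 b -3.8 6.8 ztop 0.066
scene 0.11 42 b -2.4 5.7 ztop 0.0644
scene loop [array([ 612.9, -145.2]), array([19. , 28.6]), np.float64(11.3)]
eye rel tool: along 0.1506 across 0.0002
```

Call:
{"api": "carry_out", "payload": {"series": "-0.02 0 0 0;-0.01 0.03 0 0;0 0.04 0 0;0 0.04 0 0;0 0.03 0 0;0 0.02 0 0;0 0 0 0;0 0 -0.015 0;0 0 -0.015 0;0 0 -0.008 0;0 0 -0.005 0;0 0 -0.0015 0;0 0 0 0;0 0 -0.001 0;0 0 0 0;0 0 0 0"}}

```text
time: 15.62
tool_pos: [0.4318, 0.004, 0.019]
tcp_rot: [3.14, 0.089, 0.001]
wrist_force: [-0.4, -0.1, -1.0]
width: 0.217
grip_force: 79.6
```

Call:
{"api": "carry_out", "payload": {"series": "0 0 -0.001 0;0 0 0 0;0 0 -0.0005 0;0 0 0 0;0 0 0 0"}}

```text
time: 16.25
tool_pos: [0.4318, 0.004, 0.018]
tcp_rot: [-3.14, -0.089, 0.0]
wrist_force: [-2.9, 0.9, 7.1]
width: 0.214
grip_force: 81.0
```

On the bench; release and retreat.

Call:
{"api": "carry_out", "payload": {"series": "0 0 0 0;0 0 0 0;0 0 0 0;0 0 0 0;0 0 0.005 0;0 0 0.02 0;0 0 0.03 0;0 0 0.04 0;0 0 0.04 0;-0.01 0.02 0.03 0;0 0 0 0;0 0 0 0", "jaw": 0.4}}

```text
time: 17.75
tool_pos: [0.4213, 0.0239, 0.1818]
tcp_rot: [3.14, 0.089, -0.0]
wrist_force: [-0.9, -0.8, -0.3]
width: 0.701
grip_force: 0.0
```

```bash
python3 m.py | egrep "loop|tcp"; python3 - <<'E'
import cv2
a=cv2.imread("pics/m_top.png");b=cv2.imread("pics/m_scene.png")
cv2.imwrite("pics/f.png",cv2.hconcat([cv2.resize(x,(400,300)) for x in(a,b)]))
E
```

```text
t 17.8 tcp [0.4209 0.0238 0.1812] yaw 3.23
top loop [array([ 612.1, -147.1]), array([18.3, 29. ]), np.float64(4.8)]
scene loop [array([ 612.2, -145.7]), array([19., 30.]), np.float64(7.9)]
```

View pics/f.png

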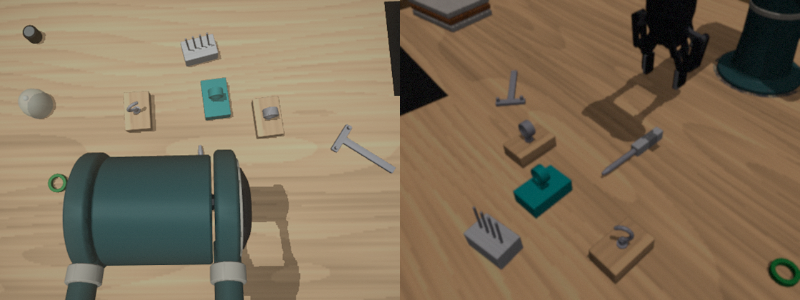

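The rod lies flat on the bench ((635,150) in the right view), the gripper is clear of it, and the eye is aligned with its block at (530,130).

```bash
python3 -c "
from workcell import bot
print(bot.finish_job())"
```

```text
the job is handed in; nothing more can be done
None
```

The job is handed in after about 18 s on the robot's clock: the eye's hole lines up with its block to within about 1° by the top camera, the rod is drawn out and lying flat on the bench, and the arm never went near the hook block; no verdict was returned.

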